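# Call the pupil and point out the next slice to drill

### The job

Ring for the pupil by pressing the yellow call button down, then show the next job: point with the fingertips straight at the middle of the bare wood slice with the pencil cross, about 2 cm above it, for two full seconds, then point in the same way at the middle of the empty grey bin's mouth and finish while still pointing there, with the button released. Only point: touch none of the other things on the bench, pick nothing up and move nothing. Do not dip the fingers low over the painted slices or the bin of pegs, or the pupil will take the wrong thing.

Things in the scene. Friction and masses are not known exactly. Their poses are not given: they have to be found in the camera images.
- call_top (a point): centre of the top of the yellow call button, a round yellow push button 44 mm across standing alone in a black housing fixed to the bench; this point is on its top face, z up, and moves down with it
- call (a joint): travel of the yellow call button in m: 0 released, 0.006 fully down; springs back, 5 N holds it fully down. It rings once it has gone down at least 4 mm
- bare_top (a point): centre of the top face of the bare wood slice: a loose round slice of branch, 76 mm across and 14 mm thick, lying flat, dark bark round its edge, pale unpainted wood on top with a black pencil cross in the middle
- empty_bin_mouth (a point): centre of the open mouth, at rim height, of the empty grey plastic bin: loose, 150 x 110 mm, 70 mm high, walls 4 mm, nothing inside; its z axis points up
- full_bin_mouth (a point): centre of the mouth, at rim height, of the second grey bin, same size as the empty one but filled with turned wooden pegs
- red_top (a point): centre of the top face of the red wood slice: a loose round slice of branch, 76 mm across and 14 mm thick, lying flat, dark bark round its edge, painted red on top
- blue_top (a point): centre of the top face of the blue wood slice: a loose round slice of branch, 76 mm across and 14 mm thick, lying flat, dark bark round its edge, painted blue on top
- green_top (a point): centre of the top face of the green wood slice: a loose round slice of branch, 76 mm across and 14 mm thick, lying flat, dark bark round its edge, painted green on top
- bare: the bare wood slice itself, origin at the centre of its underside
- empty_bin: the empty bin itself, origin at the centre of its underside, long side along its x
- full_bin: the bin of pegs itself, origin at the centre of its underside, long side along its x
- red: the red slice itself, origin at the centre of its underside
- blue: the blue slice itself, likewise
- green: the green slice itself, likewise
- drill_switch: the drill's switch: blue box 60 x 80 x 30 mm, fixed to the bench, with a green and a red button 24 mm across on top (40 mm high over all); origin at the centre of its underside; not to be touched
- paint_jar: bystander: orange jar with a white cap, 60 mm across, 75 mm high, origin at the centre of its underside
- brush: bystander: a paint brush lying flat on the bench, handle towards the robot
- screwdriver: bystander: a screwdriver lying flat on the bench, handle towards the robot
Things that resemble listed ones, but are neither listed nor needed, are in the scene too. What is shaped like the part that bears call_top but pink is not meant.

How it is judged:
By the outcome, as a careful person would: the job done as asked, in the order asked, and still so for the second after the job is handed in, with the robot touching nothing.
It also fails if it takes over 56 s, if anything falls off the work surface, if the arm or the gripper's body presses on something with over 40 N, if the wrist force passes 120 N, or if a joint passes its speed limit or range.

### The arm

A 7-joint arm with a two-finger parallel gripper is mounted at the origin on the work surface. World frame = base frame: x ahead of the robot, y to its left, z up, the work surface at z = 0. Lengths are in m, angles in rad, forces in N, time in s.
With the tool pointing down it reaches from about 0.4 to 0.875 m from the base axis. Payload 19.3 kg.
Tool frame: the origin (TCP) lies midway between the tips of the shut fingers; the grasp point (between the pads) lies ctrl.pinch_z behind it (ctrl.pinch_z is the distance from the TCP to the grasp point, in m); z points along the fingers, y is the line along which they close (so a half turn about z gives the same grasp; the last joint's range is limited). The gripper opens to 85 mm and grips with 20 to 120 N. Pads are 22 mm wide; open, the fingers measure 114 mm over their backs; the gripper's body (76 mm by 85 mm) begins 54 mm behind the grasp point. The pads swing forward as they close: fully open they stand 13 mm farther back than shut.
Start: joints at [-1.183, 0.521, -0.036, 1.599, 0.021, 1.021, -0.113], TCP at [0.276, 0.561, 0.231] pointing down, gripper open.
Joint ranges: [-2.91, 2.91], [-0.3, 2.13], [-1.5, 1.42], [0.17, 2.43], [-1.26, 4.41], [0.16, 1.93], [-2.52, 2.52]. Speed limits (rad/s): [1.89, 1.89, 2.39, 2.39, 3.01, 3.01, 3.01].

### API

Orientations are given as a unit quaternion [x, y, z, w].
In Python, from rig import ctrl gives the robot as it stands.
- The arm moves only by the tool step_arm, never from a script. Its argument "commands" is a list of rows, each an object of numbers: "x", "y", "z": the shift along the tool's x, y, z in units of 50 mm (1.0 is 50 mm); "rx", "ry", "rz": the turn, a rotation vector about the tool's x, y, z in degrees. A call has 1 to 12 rows; each row shifts and turns the commanded pose from where the row before left it, along the tool's axes as they then stand; what a row does not reach is not made up. A row lasts 1/10 s, in which the tool goes at most 50 mm and 8.59 degrees, less where a joint would pass 70% of its speed; a pose out of reach is approached as far as the arm can. A call is refused whole if a number of a shift passes 1 or a number of a turn 8.59, either way. A call with a gripper value outside its range is refused whole. "gripper" is the opening, from 0 (shut) to 1 (fully open), set as the call begins (left out, the last holds). The fingers move at their own pace and stop on an object; the grip force is fixed at half the most. Time passes only in rows, so rows that do not move let the fingers close. It gives the time, the measured TCP pose, the force, the opening and the grip force at its end, in the units of the state.
- ctrl.state(): the state, without advancing time (a new reading comes with each control period).
- ctrl.read_camera(name): name is "scene" or "top"; returns the picture (420x560x3 uint8, blue, green, red); there is no depth.
- ctrl.camera_model(name): a dict with "vertical_fov" (degrees; the focal length in pixels is half the picture's height over the tangent of half this angle, whatever the lens; pixels are square), "cx", "cy" (the principal point, pixels), "k1" (the pictures are not rectified: a ray, as slopes to the right and down, at radius r is drawn at 1 + k1 r^2 times it, then the intrinsics apply), "R" (3x3) and "t" (3): a world point X has camera coordinates R X + t. Camera axes: x right, y down, z forward; pixel columns grow to the right and rows downward; lengths in m; the calibration is good to about 2 mm. A picture is of the moment at which its call begins. camera_model takes no time and is no camera call.
- ctrl.hand_in(): hands the job in; it is judged then, once.
The state is a dict: "t": time; "joints": joint angles; "joint_vel": joint speeds; "tau": joint torques, N m; "tool_pos": TCP position; "ee_rot": TCP orientation; "ft_force": force on the tool from outside, world axes, zero at the start; "ft_torque": the same for the moment, N m; "finger_gap": finger opening in m; "grasp_force": force on a finger pad.
Only numpy, scipy, OpenCV 4.12 (cv2) and the standard library are available. Lean on these libraries where they do the work, as an engineer would, in place of code of your own. Each camera call takes 0.05 s, during which the arm holds its last target. There are 200 camera calls.

## Working session

There is one attempt and no reset: what is moved stays moved. The work goes in short steps, Python scripts to look and compute and a tool call to move; the robot and the scene stay as the last step left them, time stands still between calls to the robot, and variables do not carry over. Pictures are saved under pics/ and viewed, at most 10 in all, crops included, and the job is handed in when it is done.

Besides the shell and the picture viewer there is one more tool, called after "Call:" as a command line: name --argument value ..., lists and objects as JSON in quotes. step_arm: Moves the arm, as the interface text tells. Its arguments: {"type":"object","properties":{"commands":{"type":"array"},"gripper":{"type":"number"}},"required":["commands"]}

```bash
mkdir -p pics
python3 - <<'E'
from rig import ctrl
import cv2
for n in("scene","top"): cv2.imwrite(f"pics/{n}.png",ctrl.read_camera(n)); print(n,ctrl.camera_model(n))
s=ctrl.state(); print(s["t"],s["tool_pos"],s["ee_rot"],s["finger_gap"])
E
```

```text
scene {'vertical_fov': 43.103713630640826, 'cx': 277.5269527229217, 'cy': 207.61882682656866, 'k1': -0.17207646948621674, 'R': array([[ 0.09283654,  0.99565141,  0.00772321],
       [ 0.83606729, -0.07373954, -0.54364876],
       [-0.54071515,  0.05692759, -0.8392773 ]]), 't': array([-0.04487205, -0.39456045,  1.55517038])}
top {'vertical_fov': 42.33562524847397, 'cx': 280.063858613148, 'cy': 204.42177108680133, 'k1': -0.11109901384491722, 'R': array([[ 0.00909354, -0.99994728,  0.00476882],
       [-0.99091969, -0.00965102, -0.13410823],
       [ 0.13414719, -0.003506  , -0.99095522]]), 't': array([-0.01735178,  0.51853522,  1.16876363])}
0.1 [0.27613822 0.56037353 0.23078332] [ 2.26929044e-01  9.73911165e-01 -4.93462898e-04 -8.72297573e-05] 0.08552290261192695
```

View pics/scene.png

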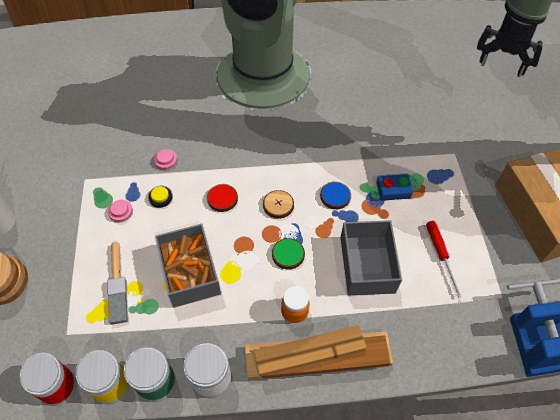

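View pics/top.png

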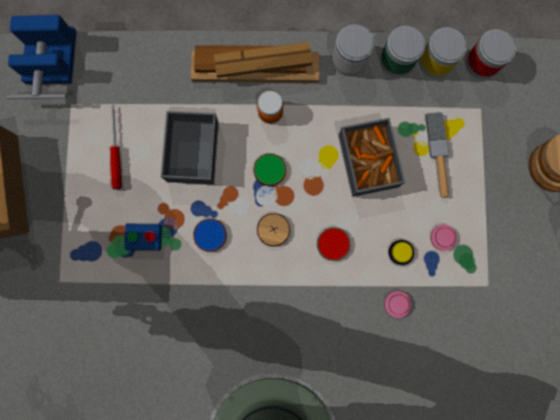

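The scene view shows the yellow button at (160,196), the bare slice at (278,203) and the empty bin at about (370,257). In the top view they are at (402,252), (273,230) and (190,147). I'll enlarge these for exact reading.

Run:
```python
import cv2,numpy as np
s=cv2.imread("pics/scene.png");t=cv2.imread("pics/top.png")
def c(im,u,v,w,h,k): return cv2.resize(im[v:v+h,u:u+w],None,fx=k,fy=k,interpolation=cv2.INTER_CUBIC)
# 5x crops, 50x40 each; bin 80x... 
a=np.hstack([c(s,135,176,50,40,5),c(s,253,183,50,40,5)]);b=np.hstack([c(t,377,232,50,40,5),c(t,248,210,50,40,5)])
cv2.imwrite("pics/c1.png",np.vstack([a,b]))
cv2.imwrite("pics/c2.png",np.hstack([c(s,330,210,80,95,5),c(t,150,100,80,95,5)]))
```

```text
(no output)
```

View pics/c1.png

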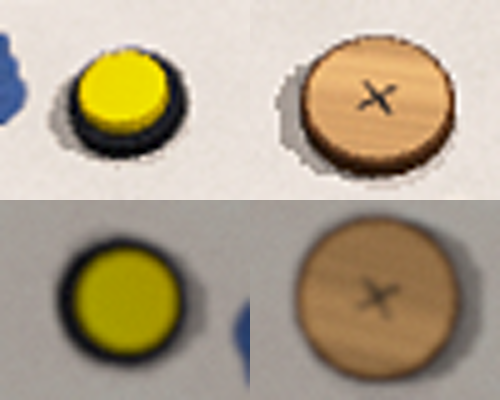

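View pics/c2.png

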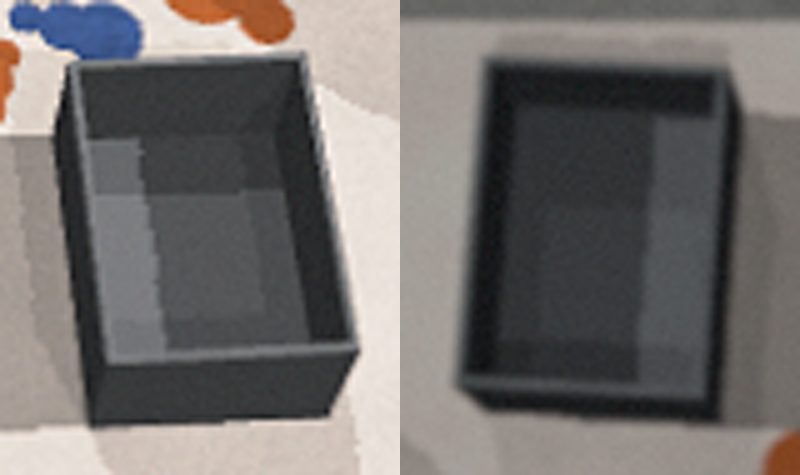

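The crops show both yellow and bare tops cleanly, and all four rim corners of the bin in both views.

```bash
cat > m.py <<'E'
import numpy as np,cv2
from rig import ctrl
M={n:ctrl.camera_model(n) for n in("scene","top")}
def und(n,p):
    m=M[n];f=210/np.tan(np.radians(m["vertical_fov"]/2));K=np.array([[f,0,m["cx"]],[0,f,m["cy"]],[0,0,1]])
    return cv2.undistortPoints(np.array([[p]],float),K,np.array([m["k1"],0,0,0,0.]))[0,0]
def tri(a,b):
    P=[np.c_[M[n]["R"],M[n]["t"]] for n in("scene","top")]
    X=cv2.triangulatePoints(P[0],P[1],und("scene",a),und("top",b)).ravel();return X[:3]/X[3]
def ray(n,p,z):
    m=M[n];d=m["R"].T@np.r_[und(n,p),1];o=-m["R"].T@m["t"];return o+d*(z-o[2])/d[2]
E
python3 - <<'E'
from m import *
np.set_printoptions(precision=4,suppress=True)
for n,a,b,z in(("call",(159.2,193),(402.1,251.8),.03),("bare",(278.2,202),(273.4,228.8),.014)):
    print(n,tri(a,b),ray("scene",a,z),ray("top",b,z))
S=np.array([(68,65),(304,53),(357,347),(107,362)])/5-.4+[330,210]
T=np.array([(312,400),(60,385),(87,62),(326,70)])/5-.4+[150,100]
C=np.array([tri(a,b) for a,b in zip(S,T)]);print(C,C.mean(0),np.linalg.norm(np.roll(C,1,0)-C,axis=1))
for q in((385,182),):pass
# others, for clearance
for n,a,b in(("red",(222,196),(334,244)),("blue",(335,194),(210,235)),("green",(289,252),(269,170)),("jarcap",(296,297),(270,101)),("full",(188,262),(371,157)),("pinkA",(120,208),(444,237)),("pinkB",(165,156),(399,303)),("sw",(393,185),(143,236))):print(n,tri(a,b))
from scipy.spatial.transform import Rotation as R
print(R.from_quat(ctrl.state()["ee_rot"]).as_matrix(), ctrl.pinch_z)
E
```

```text
call [ 0.4164 -0.2866  0.0197] [ 0.4237 -0.2844  0.03  ] [ 0.4159 -0.2843  0.03  ]
bare [0.466  0.0025 0.0157] [0.465  0.0032 0.014 ] [0.4661 0.0019 0.014 ]
[[0.5679 0.1387 0.0661]
 [0.573  0.248  0.0689]
 [0.7197 0.2421 0.0671]
 [0.7162 0.1342 0.0676]] [0.6442 0.1907 0.0674] [0.1484 0.1095 0.1468 0.108 ]
red [ 0.4334 -0.1335  0.0114]
blue [0.4511 0.1451 0.0101]
green [0.6015 0.0145 0.0092]
jarcap [0.7432 0.0127 0.0769]
full [ 0.6263 -0.2135  0.0457]
pinkA [ 0.4503 -0.3833  0.0172]
pinkB [ 0.303  -0.276   0.0225]
sw [0.4458 0.2926 0.0238]
[[-0.897   0.442  -0.0004]
 [ 0.442   0.897  -0.0009]
 [-0.0001 -0.001  -1.    ]] 0.0187
```

Call:
step_arm --commands '[{"x": -0.63, "y": -0.545}, {"x": -0.63, "y": -0.545}, {"x": -0.63, "y": -0.545}, {"x": -0.63, "y": -0.545}, {"x": -0.63, "y": -0.545}, {"x": -0.63, "y": -0.545}, {"x": -0.63, "y": -0.545}, {"x": -0.63, "y": -0.545}, {"x": -0.63, "y": -0.545}, {"x": -0.63, "y": -0.545}, {"x": -0.63, "y": -0.545}, {"x": -0.63, "y": -0.545}]' --gripper 0

```text
invalid input at $.commands[0]: expected keys x, y, z, rx, ry, rz
```

Call:
step_arm --commands '[{"x": -0.63, "y": -0.545, "z": 0, "rx": 0, "ry": 0, "rz": 0}, {"x": -0.63, "y": -0.545, "z": 0, "rx": 0, "ry": 0, "rz": 0}, {"x": -0.63, "y": -0.545, "z": 0, "rx": 0, "ry": 0, "rz": 0}, {"x": -0.63, "y": -0.545, "z": 0, "rx": 0, "ry": 0, "rz": 0}, {"x": -0.63, "y": -0.545, "z": 0, "rx": 0, "ry": 0, "rz": 0}, {"x": -0.63, "y": -0.545, "z": 0, "rx": 0, "ry": 0, "rz": 0}, {"x": -0.63, "y": -0.545, "z": 0, "rx": 0, "ry": 0, "rz": 0}, {"x": -0.63, "y": -0.545, "z": 0, "rx": 0, "ry": 0, "rz": 0}, {"x": -0.63, "y": -0.545, "z": 0, "rx": 0, "ry": 0, "rz": 0}, {"x": -0.63, "y": -0.545, "z": 0, "rx": 0, "ry": 0, "rz": 0}, {"x": -0.63, "y": -0.545, "z": 0, "rx": 0, "ry": 0, "rz": 0}, {"x": -0.63, "y": -0.545, "z": 0, "rx": 0, "ry": 0, "rz": 0}]' --gripper 0

```text
t: 1.3
tool_pos: [0.4711, 0.0986, 0.2313]
ee_rot: [0.227, 0.974, 0.0, -0.0]
ft_force: [1.0, -0.0, 0.3]
finger_gap: -0.0
grasp_force: 0.0
```

Call:
step_arm --commands '[{"x": -0.242, "y": -0.738, "z": 0, "rx": 0, "ry": 0, "rz": 0}, {"x": -0.242, "y": -0.738, "z": 0, "rx": 0, "ry": 0, "rz": 0}, {"x": -0.242, "y": -0.738, "z": 0, "rx": 0, "ry": 0, "rz": 0}, {"x": -0.242, "y": -0.738, "z": 0, "rx": 0, "ry": 0, "rz": 0}, {"x": -0.242, "y": -0.738, "z": 0, "rx": 0, "ry": 0, "rz": 0}, {"x": -0.242, "y": -0.738, "z": 0, "rx": 0, "ry": 0, "rz": 0}, {"x": -0.242, "y": -0.738, "z": 0, "rx": 0, "ry": 0, "rz": 0}, {"x": -0.242, "y": -0.738, "z": 0, "rx": 0, "ry": 0, "rz": 0}, {"x": -0.242, "y": -0.738, "z": 0, "rx": 0, "ry": 0, "rz": 0}, {"x": -0.242, "y": -0.738, "z": 0, "rx": 0, "ry": 0, "rz": 0}, {"x": 0, "y": 0, "z": 0, "rx": 0, "ry": 0, "rz": 0}, {"x": 0, "y": 0, "z": 0, "rx": 0, "ry": 0, "rz": 0}]'

```text
t: 2.5
tool_pos: [0.4158, -0.2846, 0.231]
ee_rot: [0.228, 0.974, 0.0, -0.0]
ft_force: [0.6, 0.6, -0.0]
finger_gap: -0.0001
grasp_force: 0.0
```

```bash
python3 -c "
from rig import ctrl
s=ctrl.state();print(s['tool_pos'],s['joints'],s['finger_gap'])"
```

```text
[ 0.41579284 -0.28463372  0.23097976] [ 0.25313546  0.34158611  0.29297022  1.92549792 -0.12442953  0.89255785
  1.71978697] -0.00010704625210702623
```

Call:
step_arm --commands '[{"x": 0, "y": 0, "z": 0.7, "rx": 0, "ry": 0, "rz": 0}, {"x": 0, "y": 0, "z": 0.7, "rx": 0, "ry": 0, "rz": 0}, {"x": 0, "y": 0, "z": 0.7, "rx": 0, "ry": 0, "rz": 0}, {"x": 0, "y": 0, "z": 0.7, "rx": 0, "ry": 0, "rz": 0}, {"x": 0, "y": 0, "z": 0.5, "rx": 0, "ry": 0, "rz": 0}, {"x": 0, "y": 0, "z": 0.3, "rx": 0, "ry": 0, "rz": 0}, {"x": 0, "y": 0, "z": 0.1, "rx": 0, "ry": 0, "rz": 0}, {"x": 0, "y": 0, "z": 0, "rx": 0, "ry": 0, "rz": 0}, {"x": 0, "y": 0, "z": 0, "rx": 0, "ry": 0, "rz": 0}]'

```text
t: 3.4
tool_pos: [0.4167, -0.284, 0.0471]
ee_rot: [0.227, 0.974, -0.0, 0.0]
ft_force: [0.4, -0.4, 0.6]
finger_gap: -0.0001
grasp_force: 0.0
```

Call:
step_arm --commands '[{"x": 0, "y": 0, "z": 0.06, "rx": 0, "ry": 0, "rz": 0}, {"x": 0, "y": 0, "z": 0.06, "rx": 0, "ry": 0, "rz": 0}, {"x": 0, "y": 0, "z": 0.06, "rx": 0, "ry": 0, "rz": 0}, {"x": 0, "y": 0, "z": 0, "rx": 0, "ry": 0, "rz": 0}]'

```text
t: 3.8
tool_pos: [0.4161, -0.2842, 0.037]
ee_rot: [0.227, 0.974, 0.0, -0.0]
ft_force: [0.5, 0.1, 0.8]
finger_gap: 0.0001
grasp_force: 0.0
```

Call:
step_arm --commands '[{"x": 0, "y": 0, "z": 0.04, "rx": 0, "ry": 0, "rz": 0}, {"x": 0, "y": 0, "z": 0.04, "rx": 0, "ry": 0, "rz": 0}, {"x": 0, "y": 0, "z": 0.04, "rx": 0, "ry": 0, "rz": 0}, {"x": 0, "y": 0, "z": 0.04, "rx": 0, "ry": 0, "rz": 0}, {"x": 0, "y": 0, "z": 0, "rx": 0, "ry": 0, "rz": 0}]'

```text
t: 4.3
tool_pos: [0.4161, -0.2842, 0.029]
ee_rot: [0.227, 0.974, 0.0, -0.0]
ft_force: [0.4, 0.2, 0.9]
finger_gap: -0.0
grasp_force: 0.0
```

Call:
step_arm --commands '[{"x": 0, "y": 0, "z": 0.03, "rx": 0, "ry": 0, "rz": 0}, {"x": 0, "y": 0, "z": 0.03, "rx": 0, "ry": 0, "rz": 0}, {"x": 0, "y": 0, "z": 0, "rx": 0, "ry": 0, "rz": 0}]'

```text
t: 4.6
tool_pos: [0.4161, -0.2842, 0.0261]
ee_rot: [0.227, 0.974, 0.0, -0.0]
ft_force: [-0.5, -0.4, 0.4]
finger_gap: -0.0002
grasp_force: 0.0
```

Call:
step_arm --commands '[{"x": 0, "y": 0, "z": 0.03, "rx": 0, "ry": 0, "rz": 0}, {"x": 0, "y": 0, "z": 0.03, "rx": 0, "ry": 0, "rz": 0}, {"x": 0, "y": 0, "z": 0, "rx": 0, "ry": 0, "rz": 0}]'

```text
t: 4.9
tool_pos: [0.4161, -0.2842, 0.0231]
ee_rot: [0.227, 0.974, 0.0, -0.0]
ft_force: [0.2, 0.3, -0.3]
finger_gap: 0.0003
grasp_force: 0.0
```

Call:
step_arm --commands '[{"x": 0, "y": 0, "z": 0.03, "rx": 0, "ry": 0, "rz": 0}, {"x": 0, "y": 0, "z": 0.03, "rx": 0, "ry": 0, "rz": 0}, {"x": 0, "y": 0, "z": 0, "rx": 0, "ry": 0, "rz": 0}]'

```text
t: 5.2
tool_pos: [0.4163, -0.2843, 0.0202]
ee_rot: [0.227, 0.974, -0.0, 0.0]
ft_force: [0.3, -0.8, 1.9]
finger_gap: 0.0
grasp_force: 1.2
```

Call:
step_arm --commands '[{"x": 0, "y": 0, "z": 0.02, "rx": 0, "ry": 0, "rz": 0}, {"x": 0, "y": 0, "z": 0.02, "rx": 0, "ry": 0, "rz": 0}, {"x": 0, "y": 0, "z": 0, "rx": 0, "ry": 0, "rz": 0}]'

```text
t: 5.5
tool_pos: [0.4163, -0.2843, 0.0183]
ee_rot: [0.227, 0.974, -0.0, 0.0]
ft_force: [0.0, -0.2, 4.0]
finger_gap: 0.0003
grasp_force: 1.8
```

Call:
step_arm --commands '[{"x": 0, "y": 0, "z": 0.02, "rx": 0, "ry": 0, "rz": 0}, {"x": 0, "y": 0, "z": 0.02, "rx": 0, "ry": 0, "rz": 0}, {"x": 0, "y": 0, "z": 0, "rx": 0, "ry": 0, "rz": 0}]'

```text
t: 5.8
tool_pos: [0.4162, -0.2843, 0.0162]
ee_rot: [0.227, 0.974, -0.0, 0.0]
ft_force: [0.3, 0.0, 4.4]
finger_gap: 0.0002
grasp_force: 2.3
```

Call:
step_arm --commands '[{"x": 0, "y": 0, "z": 0.02, "rx": 0, "ry": 0, "rz": 0}, {"x": 0, "y": 0, "z": 0, "rx": 0, "ry": 0, "rz": 0}]'

```text
t: 6.0
tool_pos: [0.4163, -0.2843, 0.0158]
ee_rot: [0.227, 0.974, 0.0, 0.0]
ft_force: [-1.8, 1.6, 20.0]
finger_gap: 0.0001
grasp_force: 9.6
```

The force jumped to 20 N at the stop, about 6 mm below first contact, so the button was fully down. I'll lift and go to the slice.

Call:
step_arm --commands '[{"x": 0, "y": 0, "z": -0.2, "rx": 0, "ry": 0, "rz": 0}, {"x": 0, "y": 0, "z": -0.5, "rx": 0, "ry": 0, "rz": 0}, {"x": 0, "y": 0, "z": -0.7, "rx": 0, "ry": 0, "rz": 0}, {"x": 0, "y": 0, "z": -0.7, "rx": 0, "ry": 0, "rz": 0}, {"x": 0, "y": 0, "z": -0.7, "rx": 0, "ry": 0, "rz": 0}, {"x": 0, "y": 0, "z": -0.6, "rx": 0, "ry": 0, "rz": 0}, {"x": 0, "y": 0, "z": -0.2, "rx": 0, "ry": 0, "rz": 0}, {"x": 0, "y": 0, "z": 0, "rx": 0, "ry": 0, "rz": 0}]'

```text
t: 6.8
tool_pos: [0.4167, -0.2844, 0.1963]
ee_rot: [0.227, 0.974, -0.0, 0.001]
ft_force: [-0.5, 0.9, -0.7]
finger_gap: 0.0
grasp_force: 0.0
```

Call:
step_arm --commands '[{"x": 0.164, "y": 0.559, "z": 0, "rx": 0, "ry": 0, "rz": 0}, {"x": 0.164, "y": 0.559, "z": 0, "rx": 0, "ry": 0, "rz": 0}, {"x": 0.164, "y": 0.559, "z": 0, "rx": 0, "ry": 0, "rz": 0}, {"x": 0.164, "y": 0.559, "z": 0, "rx": 0, "ry": 0, "rz": 0}, {"x": 0.164, "y": 0.559, "z": 0, "rx": 0, "ry": 0, "rz": 0}, {"x": 0.164, "y": 0.559, "z": 0, "rx": 0, "ry": 0, "rz": 0}, {"x": 0.164, "y": 0.559, "z": 0, "rx": 0, "ry": 0, "rz": 0}, {"x": 0.164, "y": 0.559, "z": 0, "rx": 0, "ry": 0, "rz": 0}, {"x": 0.164, "y": 0.559, "z": 0, "rx": 0, "ry": 0, "rz": 0}, {"x": 0.164, "y": 0.559, "z": 0, "rx": 0, "ry": 0, "rz": 0}, {"x": 0, "y": 0, "z": 0, "rx": 0, "ry": 0, "rz": 0}, {"x": 0, "y": 0, "z": 0, "rx": 0, "ry": 0, "rz": 0}]'

```text
t: 8.0
tool_pos: [0.4656, 0.0028, 0.1941]
ee_rot: [0.226, 0.974, -0.0, -0.001]
ft_force: [1.4, -0.0, 0.2]
finger_gap: 0.0003
grasp_force: 0.0
```

Call:
step_arm --commands '[{"x": 0, "y": 0, "z": 0.5, "rx": 0, "ry": 0, "rz": 0}, {"x": 0, "y": 0, "z": 0.7, "rx": 0, "ry": 0, "rz": 0}, {"x": 0, "y": 0, "z": 0.7, "rx": 0, "ry": 0, "rz": 0}, {"x": 0, "y": 0, "z": 0.6, "rx": 0, "ry": 0, "rz": 0}, {"x": 0, "y": 0, "z": 0.4, "rx": 0, "ry": 0, "rz": 0}, {"x": 0, "y": 0, "z": 0.2, "rx": 0, "ry": 0, "rz": 0}, {"x": 0, "y": 0, "z": 0.1, "rx": 0, "ry": 0, "rz": 0}, {"x": 0, "y": 0, "z": 0, "rx": 0, "ry": 0, "rz": 0}, {"x": 0, "y": 0, "z": 0, "rx": 0, "ry": 0, "rz": 0}]'

```text
t: 8.9
tool_pos: [0.4666, 0.0025, 0.036]
ee_rot: [0.227, 0.974, 0.0, 0.0]
ft_force: [0.6, 0.2, 0.6]
finger_gap: 0.0
grasp_force: 0.0
```

Run:
```python
from rig import ctrl
import cv2,numpy as np
a=ctrl.read_camera("scene");b=ctrl.read_camera("top")
f=lambda i,u,v:cv2.resize(i[v:v+110,u:u+130],None,fx=3,fy=3,interpolation=cv2.INTER_CUBIC)
cv2.imwrite("pics/p1.png",np.hstack([f(a,215,130),f(b,210,170)]))
cv2.imwrite("pics/p2.png",a)
```

```text
(no output)
```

View pics/p1.png

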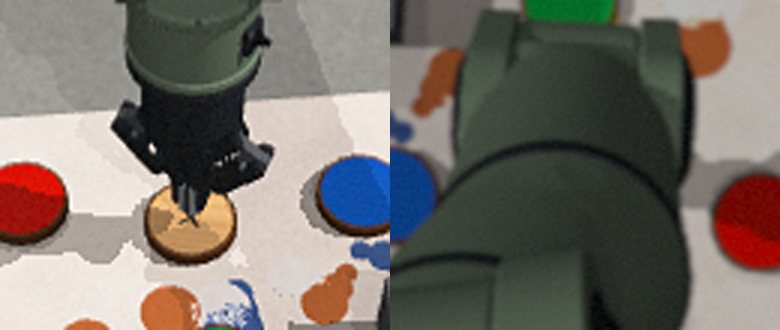

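The fingertips stand over the pencil cross (crop 190,215), and the slice is undisturbed. I'll come down about 2 mm, then hold well past 2 s.

Call:
step_arm --commands '[{"x": 0, "y": 0, "z": 0.03, "rx": 0, "ry": 0, "rz": 0}, {"x": 0, "y": 0, "z": 0, "rx": 0, "ry": 0, "rz": 0}, {"x": 0, "y": 0, "z": 0, "rx": 0, "ry": 0, "rz": 0}, {"x": 0, "y": 0, "z": 0, "rx": 0, "ry": 0, "rz": 0}, {"x": 0, "y": 0, "z": 0, "rx": 0, "ry": 0, "rz": 0}, {"x": 0, "y": 0, "z": 0, "rx": 0, "ry": 0, "rz": 0}, {"x": 0, "y": 0, "z": 0, "rx": 0, "ry": 0, "rz": 0}, {"x": 0, "y": 0, "z": 0, "rx": 0, "ry": 0, "rz": 0}, {"x": 0, "y": 0, "z": 0, "rx": 0, "ry": 0, "rz": 0}, {"x": 0, "y": 0, "z": 0, "rx": 0, "ry": 0, "rz": 0}, {"x": 0, "y": 0, "z": 0, "rx": 0, "ry": 0, "rz": 0}, {"x": 0, "y": 0, "z": 0, "rx": 0, "ry": 0, "rz": 0}]'

```text
t: 10.2
tool_pos: [0.4662, 0.0027, 0.0338]
ee_rot: [0.227, 0.974, -0.0, -0.0]
ft_force: [0.8, 0.5, 0.4]
finger_gap: 0.0002
grasp_force: 0.0
```

Call:
step_arm --commands '[{"x": 0, "y": 0, "z": 0, "rx": 0, "ry": 0, "rz": 0}, {"x": 0, "y": 0, "z": 0, "rx": 0, "ry": 0, "rz": 0}, {"x": 0, "y": 0, "z": 0, "rx": 0, "ry": 0, "rz": 0}, {"x": 0, "y": 0, "z": 0, "rx": 0, "ry": 0, "rz": 0}, {"x": 0, "y": 0, "z": 0, "rx": 0, "ry": 0, "rz": 0}, {"x": 0, "y": 0, "z": 0, "rx": 0, "ry": 0, "rz": 0}, {"x": 0, "y": 0, "z": 0, "rx": 0, "ry": 0, "rz": 0}, {"x": 0, "y": 0, "z": 0, "rx": 0, "ry": 0, "rz": 0}, {"x": 0, "y": 0, "z": 0, "rx": 0, "ry": 0, "rz": 0}, {"x": 0, "y": 0, "z": 0, "rx": 0, "ry": 0, "rz": 0}, {"x": 0, "y": 0, "z": 0, "rx": 0, "ry": 0, "rz": 0}, {"x": 0, "y": 0, "z": 0, "rx": 0, "ry": 0, "rz": 0}]'

```text
t: 11.4
tool_pos: [0.4662, 0.0027, 0.0338]
ee_rot: [0.227, 0.974, 0.0, 0.0]
ft_force: [-0.7, 0.4, 0.1]
finger_gap: -0.0003
grasp_force: 0.0
```

Call:
step_arm --commands '[{"x": 0, "y": 0, "z": 0, "rx": 0, "ry": 0, "rz": 0}, {"x": 0, "y": 0, "z": 0, "rx": 0, "ry": 0, "rz": 0}, {"x": 0, "y": 0, "z": 0, "rx": 0, "ry": 0, "rz": 0}, {"x": 0, "y": 0, "z": 0, "rx": 0, "ry": 0, "rz": 0}, {"x": 0, "y": 0, "z": -0.3, "rx": 0, "ry": 0, "rz": 0}, {"x": 0, "y": 0, "z": -0.6, "rx": 0, "ry": 0, "rz": 0}, {"x": 0, "y": 0, "z": -0.7, "rx": 0, "ry": 0, "rz": 0}, {"x": 0, "y": 0, "z": -0.7, "rx": 0, "ry": 0, "rz": 0}, {"x": 0, "y": 0, "z": -0.6, "rx": 0, "ry": 0, "rz": 0}, {"x": 0, "y": 0, "z": -0.3, "rx": 0, "ry": 0, "rz": 0}, {"x": 0, "y": 0, "z": 0, "rx": 0, "ry": 0, "rz": 0}, {"x": 0, "y": 0, "z": 0, "rx": 0, "ry": 0, "rz": 0}]'

```text
t: 12.6
tool_pos: [0.4661, 0.0028, 0.1936]
ee_rot: [0.227, 0.974, 0.0, 0.0]
ft_force: [-0.8, 0.2, -0.2]
finger_gap: 0.0002
grasp_force: 0.0
```

Call:
step_arm --commands '[{"x": -0.153, "y": 0.494, "z": 0, "rx": 0, "ry": 0, "rz": 0}, {"x": -0.153, "y": 0.494, "z": 0, "rx": 0, "ry": 0, "rz": 0}, {"x": -0.153, "y": 0.494, "z": 0, "rx": 0, "ry": 0, "rz": 0}, {"x": -0.153, "y": 0.494, "z": 0, "rx": 0, "ry": 0, "rz": 0}, {"x": -0.153, "y": 0.494, "z": 0, "rx": 0, "ry": 0, "rz": 0}, {"x": -0.153, "y": 0.494, "z": 0, "rx": 0, "ry": 0, "rz": 0}, {"x": -0.153, "y": 0.494, "z": 0, "rx": 0, "ry": 0, "rz": 0}, {"x": -0.153, "y": 0.494, "z": 0, "rx": 0, "ry": 0, "rz": 0}, {"x": -0.153, "y": 0.494, "z": 0, "rx": 0, "ry": 0, "rz": 0}, {"x": -0.153, "y": 0.494, "z": 0, "rx": 0, "ry": 0, "rz": 0}, {"x": 0, "y": 0, "z": 0, "rx": 0, "ry": 0, "rz": 0}, {"x": 0, "y": 0, "z": 0, "rx": 0, "ry": 0, "rz": 0}]'

```text
t: 13.8
tool_pos: [0.6434, 0.1903, 0.1918]
ee_rot: [0.227, 0.974, -0.001, -0.001]
ft_force: [-0.8, -0.3, 0.1]
finger_gap: 0.0
grasp_force: 0.0
```

Call:
step_arm --commands '[{"x": 0, "y": 0, "z": 0.3, "rx": 0, "ry": 0, "rz": 0}, {"x": 0, "y": 0, "z": 0.5, "rx": 0, "ry": 0, "rz": 0}, {"x": 0, "y": 0, "z": 0.5, "rx": 0, "ry": 0, "rz": 0}, {"x": 0, "y": 0, "z": 0.4, "rx": 0, "ry": 0, "rz": 0}, {"x": 0, "y": 0, "z": 0.2, "rx": 0, "ry": 0, "rz": 0}, {"x": 0, "y": 0, "z": 0.17, "rx": 0, "ry": 0, "rz": 0}, {"x": 0, "y": 0, "z": 0, "rx": 0, "ry": 0, "rz": 0}, {"x": 0, "y": 0, "z": 0, "rx": 0, "ry": 0, "rz": 0}, {"x": 0, "y": 0, "z": 0, "rx": 0, "ry": 0, "rz": 0}]'

```text
t: 14.7
tool_pos: [0.6445, 0.1905, 0.0912]
ee_rot: [0.227, 0.974, 0.0, 0.001]
ft_force: [0.4, -0.2, -0.5]
finger_gap: -0.0002
grasp_force: 0.0
```

Run:
```python
from rig import ctrl
import cv2
cv2.imwrite("pics/p3.png",ctrl.read_camera("scene"))
```

```text
(no output)
```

View pics/p3.png

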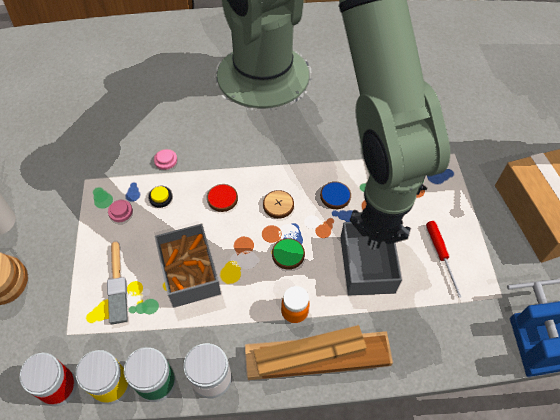

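Fingertips at about (376,244) stand over the middle of the bin's mouth. The bare slice is still at (278,203), the button is up at (160,195), and nothing has moved. I'll hold here over 2 s and hand in.

Call:
step_arm --commands '[{"x": 0, "y": 0, "z": 0.02, "rx": 0, "ry": 0, "rz": 0}, {"x": 0, "y": 0, "z": 0, "rx": 0, "ry": 0, "rz": 0}, {"x": 0, "y": 0, "z": 0, "rx": 0, "ry": 0, "rz": 0}, {"x": 0, "y": 0, "z": 0, "rx": 0, "ry": 0, "rz": 0}, {"x": 0, "y": 0, "z": 0, "rx": 0, "ry": 0, "rz": 0}, {"x": 0, "y": 0, "z": 0, "rx": 0, "ry": 0, "rz": 0}, {"x": 0, "y": 0, "z": 0, "rx": 0, "ry": 0, "rz": 0}, {"x": 0, "y": 0, "z": 0, "rx": 0, "ry": 0, "rz": 0}, {"x": 0, "y": 0, "z": 0, "rx": 0, "ry": 0, "rz": 0}, {"x": 0, "y": 0, "z": 0, "rx": 0, "ry": 0, "rz": 0}, {"x": 0, "y": 0, "z": 0, "rx": 0, "ry": 0, "rz": 0}, {"x": 0, "y": 0, "z": 0, "rx": 0, "ry": 0, "rz": 0}]'

```text
t: 15.95
tool_pos: [0.644, 0.1904, 0.0893]
ee_rot: [0.227, 0.974, -0.0, -0.0]
ft_force: [0.2, 0.6, -0.3]
finger_gap: -0.0004
grasp_force: 0.0
```

Call:
step_arm --commands '[{"x": 0, "y": 0, "z": 0, "rx": 0, "ry": 0, "rz": 0}, {"x": 0, "y": 0, "z": 0, "rx": 0, "ry": 0, "rz": 0}, {"x": 0, "y": 0, "z": 0, "rx": 0, "ry": 0, "rz": 0}, {"x": 0, "y": 0, "z": 0, "rx": 0, "ry": 0, "rz": 0}, {"x": 0, "y": 0, "z": 0, "rx": 0, "ry": 0, "rz": 0}, {"x": 0, "y": 0, "z": 0, "rx": 0, "ry": 0, "rz": 0}, {"x": 0, "y": 0, "z": 0, "rx": 0, "ry": 0, "rz": 0}, {"x": 0, "y": 0, "z": 0, "rx": 0, "ry": 0, "rz": 0}, {"x": 0, "y": 0, "z": 0, "rx": 0, "ry": 0, "rz": 0}, {"x": 0, "y": 0, "z": 0, "rx": 0, "ry": 0, "rz": 0}, {"x": 0, "y": 0, "z": 0, "rx": 0, "ry": 0, "rz": 0}, {"x": 0, "y": 0, "z": 0, "rx": 0, "ry": 0, "rz": 0}]'

```text
t: 17.15
tool_pos: [0.644, 0.1904, 0.0893]
ee_rot: [0.227, 0.974, -0.0, -0.0]
ft_force: [0.4, -0.3, 0.4]
finger_gap: -0.0001
grasp_force: 0.0
```

```bash
python3 -c "
from rig import ctrl
print(ctrl.state()['tool_pos'],ctrl.hand_in())"
```

```text
the job is handed in; nothing more can be done
[0.64395915 0.19043041 0.08927054] None
```

I pressed the yellow button fully down and released it, pointed about 2 cm above the bare slice's cross for over 2 s, then pointed at the empty bin's mouth and handed in at about 17 s while still pointing there; nothing else was touched.

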